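# Roll the last cap strip home on a deep-well plate

## Robot

A 6-joint arm with a two-finger parallel gripper is mounted at the origin on the work surface. World frame = base frame: x ahead of the robot, y to its left, z up, the work surface at z = 0. Lengths are in mm, angles in rad, forces in N, time in s.
With the tool pointing down it reaches from about 325 to 1000 mm from the base axis. Payload 5.1 kg.
Tool frame: the origin (TCP) lies at the very end of the fingers, on their centre line; the grasp point (between the pads) lies 19 mm behind it; z points along the fingers, y is the line along which they close (so a half turn about z gives the same grasp; the last joint's range is limited). The gripper opens to 85 mm and grips with 20 to 120 N. Pads are 22 mm wide; open, the fingers measure 114 mm over their backs; the gripper's body (76 mm by 85 mm) begins 54 mm behind the grasp point. The pads swing forward as they close: fully open they stand 13 mm farther back than shut.
Start: joints at [1.078, 0.124, 1.65, -0, 1.367, -0.083], TCP at [258.996, 596.159, 231.322] pointing down, gripper open.
Joint ranges: [-2.61, 2.61], [-1.02, 2.33], [0.03, 2.71], [-1.35, 4.49], [0.32, 2.68], [-2.91, 2.91]. Speed limits (rad/s): [2.57, 2.57, 3.14, 3.14, 3.14, 3.14].

## Interface

Orientations are given as a rotation vector (axis times angle).
In Python, from rig import arm, eyes, models gives the robot as it stands. Calls block until the motion is done:
- arm.move_pose(position, orientation): joint-space move of the TCP to a pose.
- arm.line_to(position, frame=None, rate=150, stop_force=None): straight line of the TCP; frame=None keeps the orientation; rate is the mean speed in mm/s. With stop_force (N) it stops when the force on the tool has changed by that much, and returns True; else False.
- arm.move_j(angles): joint-space move.
- arm.move_gripper(opening): finger opening in mm; the grip force is fixed at half the most; returns when the fingers have stopped.
- arm.hold(seconds).
- arm.solve_ik(position, orientation): joint angles nearest the present ones, or None.
- eyes.camera(name): name is "side" or "top" or "wrist"; returns a dict with "img" (400x640x3 uint8, blue, green, red), "depth" (400x640 float32, mm along the optical axis (not along the pixel's ray), 0 where there is no reading), "fx", "fy", "cx", "cy" (pixels), "k1" (the pictures are not rectified: a ray, as slopes to the right and down, at radius r is drawn at 1 + k1 r^2 times it, then the intrinsics apply), "camera_from_world" (4x4, takes a point from world to camera coordinates). Camera axes: x right, y up, looking along -z (the intrinsics and any distortion apply to the point x, -y, -z); pixel columns grow to the right and rows downward; lengths in mm; the calibration is good to about 2 mm. A picture is of the moment at which its call begins.
A pose or a line that the arm cannot do raises arm.MotionError and nothing moves.
- arm.close_job(): hands the job in; it is judged then, once.
Trained networks look in a picture, given as the dict that the camera call returned (one of the last four; its "shot" number tells which), for a name from the list of things; names that differ only in an ending like _2 or _b are one class to them, and where a whole thing is asked for, a point or a joint stands for the part that bears it (a point fixed in the world has none). Each returns a list of dicts, best first, with "score" (0 to 1); they miss things now and then, are a little off and sometimes report something else, mostly with a low value. They report only what shows in the picture. A call takes as long as a camera call. They do not tell look-alikes from the thing itself.
- models.silhouettes(picture, thing): "mask" (400x640 bool, what is visible of it).
- models.landmark_of(picture, thing): "at" ([x, y, z] in mm, in world coordinates, good to about 4 mm: a listed point, or the origin of a listed thing).
Readings, each from a call of its own:
- arm.read_time_s(): time.
- arm.read_q(): joint angles.
- arm.read_dq(): joint speeds.
- arm.read_effort(): joint torques, N m.
- arm.read_tcp_pos(): TCP position.
- arm.read_orientation(): TCP orientation.
- arm.read_ft_force(): force on the tool from outside, world axes, zero at the start.
- arm.read_wrist_torque(): the same for the moment, N m.
- arm.read_width(): finger opening in mm.
- arm.read_finger_force(): force on a finger pad.
Only numpy, scipy, OpenCV 4.12 (cv2) and the standard library are available. Lean on these libraries where they do the work, as an engineer would, in place of code of your own. Each camera call takes 0.05 s, during which the arm holds its last target. There are 200 camera calls.

## Task

On the deep-well plate in its aluminium nest, the strip of twelve caps along one long edge is only started in its wells and stands proud of the three strips beside it. Take the hand roller from its rest, press its wheel firmly onto that strip and roll it along until all twelve caps are fully home, level with the strips beside it, touching the plate and nest with nothing but the roller. Then put the roller back upright in its rest, and leave the other things on the bench where they are.

Things in the scene. Friction and masses are not known exactly. Their poses are not given: they have to be found in the camera images.
- nest: Aluminium nest, 160 x 118 x 10 mm, corner locators 24 mm high, fixed to the bench, any way round, holding a whitish deep-well plate (128 x 86 mm, deck 51 mm above the bench) with 8 rows of 12 wells, 9 mm apart. Origin: centre of the underside; x along the rows. Rows at y = -31.5 to -4.5 mm are open; 4.5 to 22.5 have seated off-white cap strips, tops 53.5 mm up; the strip at y = +31.5 stands proud.
- strip_mid (a point): Middle of the proud strip, at the height its cap tops must reach (53.5 mm above the bench, level with the seated strips). The strip is the outermost capped row, 11 mm inside one long edge of the plate; it runs 54 mm to either side of this point along the nest's x and is 8 mm wide. Its caps start with their tops 3.5 to 5 mm higher than this point.
- strip_end1 (a point): The centre of the first cap (cap1) of the proud strip, at the height of its top when home: 49.5 mm from strip_mid towards the nest's -x.
- strip_end2 (a point): The centre of the last cap (cap12) of the proud strip, at the height of its top when home: 49.5 mm from strip_mid towards the nest's +x.
- rest: Grey plastic roller rest, fixed to the bench: foot 100 x 90 x 6 mm, on it an open pocket, inside 40 (x) by 44 mm (y), walls 6 mm; the two walls facing x rise 48 mm above the bench, the two facing y 30 mm. Origin: centre of the underside. The roller stands in it with its x along the rest's x, either way round: wheel and fork inside with 4 mm or more of play, shoulder lying on the two high walls, wheel clear.
- rest_top (a point): Centre of the mouth of the rest's pocket, at the height of its two high walls, 48 mm above the bench.
- roller: Hand roller, about 180 g, loose, upright in its rest. From below: black rubber wheel 32 mm in diameter, 24 mm wide, steel fork (34 mm over all), white shoulder 52 x 36 mm (36 to 44 mm above the wheel's lowest point), upright white ribbed handle 26 (x) by 24 mm (y), 44 to 100 mm above it. Origin: the wheel's lowest point, in the rest 12 mm above the bench; z up the handle; it rolls along its x.
- roller_handle (a point): Middle of the roller's handle, 72 mm above the wheel's lowest point.
- wheel (a joint): Turning angle of the roller's wheel in its fork, rad, 0 at the start; it turns freely either way, 1 rad for each 16 mm rolled.
- tube_rack: Bystander: white tube rack 120 x 52 mm, about 92 mm tall with its capped tubes, loose. Origin: centre of the underside.
- reagent: Bystander: white plastic jar, 66 mm across, 110 mm tall, loose. Origin: centre of the underside.
- strip_carton: Bystander: open cardboard tray of spare cap strips, 150 x 90 x 30 mm, loose. Origin: centre of the underside.
- cap1 (a joint): Cap 1 of the proud strip, counted from the nest's -x end: how far it has gone down into its well, m, from 0 (5 mm proud) to 0.005 (home, level with the seated strips, against a stop). It starts at 0 to 0.0015; it takes about 5 N to move and stays where it is left.
- cap2 (a joint): Cap 2 of the proud strip, likewise.
- cap3 (a joint): Cap 3 of the proud strip, likewise.
- cap4 (a joint): Cap 4 of the proud strip, likewise.
- cap5 (a joint): Cap 5 of the proud strip, likewise.
- cap6 (a joint): Cap 6 of the proud strip, likewise.
- cap7 (a joint): Cap 7 of the proud strip, likewise.
- cap8 (a joint): Cap 8 of the proud strip, likewise.
- cap9 (a joint): Cap 9 of the proud strip, likewise.
- cap10 (a joint): Cap 10 of the proud strip, likewise.
- cap11 (a joint): Cap 11 of the proud strip, likewise.
- cap12 (a joint): Cap 12 of the proud strip, likewise.
Not all that is in view belongs to the job. Leave any blue or brown look-alike of the roller alone.

How it is judged (in metres and radians):
On the way, in this order (a step that is already met when the one before it is completed fails the run):
1. the roller is pressed on the capped plate (over 3 N) and its wheel has rolled at least 40 mm (2.5 rad) either way (contact force between roller and nest above 3 N and (value of joint wheel above 2.5 rad or value of joint wheel below -2.5 rad)).
2. all twelve caps are home, within 1.5 mm of level with the seated strips (value of joint each of cap1, cap2, cap3, cap4, cap5, cap6, cap7, cap8, cap9, cap10, cap11, cap12 above 0.0035 m), for 0.1 s.
At the end, for the whole second after the job is handed in: All twelve caps of the strip are home (each within 1.5 mm of the level of the seated strips), and the roller stands at rest in the rest's pocket: its wheel within 12 mm of the pocket's centre, its shoulder within 5 mm of lying on the two high walls, upright within 7 degrees (all of step 2 and horizontal distance between roller and rest_top below 0.012 m and angle between roller's own z axis and vertical below 0.12 rad and z of roller in the frame of rest below 0.017 m and linear speed of roller below 0.02 m/s); the robot touches nothing.
It fails at once if the robot itself (fingers or arm) presses on the plate or nest with more than 2 N (contact force between any of the fingers, the arm and nest above 2 N).
It fails at once if the tube rack, the jar or the tray of strips is moved by more than 30 mm (distance of any of tube_rack, reagent, strip_carton from where it was at the start of the episode above 0.03 m).
It also fails if it takes over 58 s, if anything falls off the work surface, if the arm or the gripper's body presses on something with over 40 N, if the wrist force passes 120 N, or if a joint passes its speed limit or range.

## Working session

There is one attempt and no reset: what is moved stays moved. The work goes in short steps, each a Python script; the robot and the scene stay as the last script left them, time stands still between calls to the robot, and variables do not carry over. Pictures are saved under pics/ and viewed, at most 10 in all, crops included, and the job is handed in when it is done.

```bash
mkdir -p pics; ls; cat > a.py <<'E'
from rig import arm, eyes, models
import cv2, numpy as np
for n in ("top","side"):
    p=eyes.camera(n); cv2.imwrite(f"pics/{n}0.png",p["img"])
    print(n,np.round(np.linalg.inv(p["camera_from_world"])[:3,3]),p["fx"],p["k1"])
    for t in ("roller","roller_handle","rest","rest_top","nest","strip_mid","strip_end1","strip_end2","tube_rack","reagent","strip_carton"):
        print(t,[(np.round(d["at"],1).tolist(),round(d["score"],2)) for d in models.landmark_of(p,t)[:3]])
print(arm.read_time_s(),arm.read_orientation())
E
python3 a.py
```

```text
pics
top [ 412.   -2. 1395.] 477.01536352063226 -0.1232243566698292
roller [([543.5, 296.8, -0.3], 0.68), ([490.8, -206.6, -4.8], 0.66), ([513.1, 175.1, 15.7], 0.6)]
roller_handle [([631.8, 153.5, 74.0], 0.81), ([391.0, 182.6, 75.0], 0.77), ([507.4, 178.0, 83.2], 0.71)]
rest [([509.9, 178.1, 1.7], 0.72), ([533.6, -460.8, -2.2], 0.32)]
rest_top [([512.0, 180.4, 45.2], 0.95)]
nest [([488.7, -207.5, -2.0], 0.82), ([478.7, 393.4, 3.1], 0.42)]
strip_mid [([483.6, -233.5, 51.7], 0.67), ([512.0, 179.0, -1.4], 0.16)]
strip_end1 [([438.1, -226.0, 54.1], 0.88), ([533.8, -237.8, 54.6], 0.56)]
strip_end2 [([438.1, -226.0, 54.1], 0.88), ([533.8, -237.8, 54.6], 0.56)]
tube_rack [([769.8, 64.4, 3.9], 0.92)]
reagent [([483.7, 395.3, 2.5], 0.94), ([510.7, 174.6, 12.8], 0.69), ([509.3, 179.3, -0.4], 0.45)]
strip_carton [([529.3, -458.5, 0.5], 0.84)]
side [ 310. -769.  900.] 447.64708247862285 0.015001528018666282
roller [([630.7, 156.7, -3.8], 0.62), ([389.7, 185.4, 1.2], 0.61), ([508.6, 176.2, 11.6], 0.58)]
roller_handle [([514.1, 183.6, 83.2], 0.75), ([630.8, 158.4, 74.0], 0.72), ([392.9, 181.2, 73.9], 0.55)]
rest [([510.8, 180.2, -0.6], 0.94)]
rest_top [([506.4, 176.0, 49.7], 0.96)]
nest [([490.0, -200.6, 1.0], 0.59), ([479.9, 398.9, -0.4], 0.25)]
strip_mid [([479.8, -231.8, 53.3], 0.62)]
strip_end1 [([532.2, -236.8, 55.6], 0.73), ([437.1, -226.7, 55.4], 0.69), ([481.8, 396.4, 4.0], 0.49)]
strip_end2 [([532.2, -236.8, 55.6], 0.73), ([437.1, -226.7, 55.4], 0.69), ([481.8, 396.4, 4.0], 0.49)]
tube_rack [([766.6, 65.9, -0.9], 0.85)]
reagent [([484.7, 397.7, -1.2], 0.58)]
strip_carton [([534.6, -457.6, 0.5], 0.91)]
1.2 [-6.39197510e-01 -3.07587263e+00  2.21447383e-05]
```

View pics/top0.png

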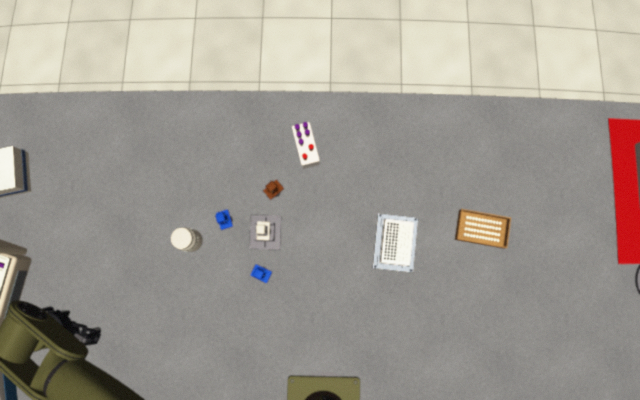

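View pics/side0.png

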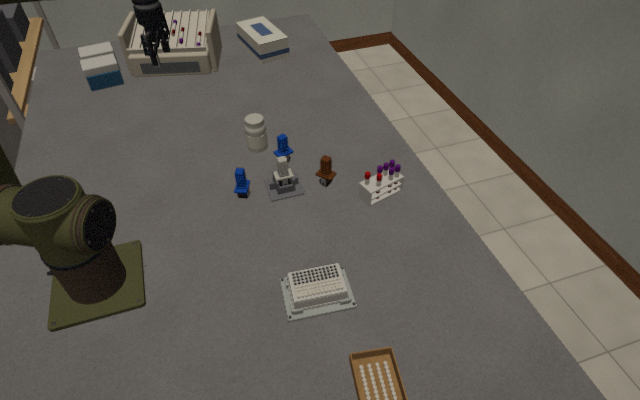

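In the top picture, the roller candidates are blue at (261,273), blue at (224,218), brown at (273,189) and white in the grey rest at (264,231). Only the white one fits the description, because it is white and stands in the rest. The nest is at (396,243), with its capped rows on the right (world -y). The proud strip is therefore outermost there, and cap1 is at the +x end. I'll confirm both with close wrist views.

```bash
cat > h.py <<'E'
from rig import arm, eyes, models
import cv2, numpy as np
from scipy.spatial.transform import Rotation as R
def down(yaw):  # tool z down, tool y at world angle yaw (rad)
    y=np.array([np.cos(yaw),np.sin(yaw),0]); z=np.array([0,0,-1.]); x=np.cross(y,z)
    return R.from_matrix(np.c_[x,y,z]).as_rotvec()
def cloud(p):
    d=p["depth"]; v,u=np.mgrid[:d.shape[0],:d.shape[1]]
    K=np.array([[p["fx"],0,p["cx"]],[0,p["fy"],p["cy"]],[0,0,1]])
    n=cv2.undistortPoints(np.c_[u.ravel(),v.ravel()].astype(np.float64).reshape(-1,1,2),K,np.array([p["k1"],0,0,0,0])).reshape(-1,2)
    n=n.reshape(*d.shape,2)
    c=np.stack([n[...,0]*d,-n[...,1]*d,-d,np.ones_like(d)],-1)
    w=(c@np.linalg.inv(p["camera_from_world"]).T)[...,:3]
    w[d<=0]=np.nan
    return w
E
cat > b.py <<'E'
from h import *
for n,(x,y) in {"rest":(512,179),"nest":(487,-220)}.items():
    for off in (0,):
        arm.move_pose([x-60,y,330],down(np.pi/2))
        p=eyes.camera("wrist"); np.savez(f"{n}.npz",**{k:v for k,v in p.items()})
        cv2.imwrite(f"pics/w_{n}.png",p["img"])
        C=np.linalg.inv(p["camera_from_world"]); print(n,np.round(C[:3,3]),np.round(C[:3,2],2))
        for t in (("roller","roller_handle","rest","rest_top") if n=="rest" else ("nest","strip_mid","strip_end1","strip_end2")):
            print(t,[(np.round(d["at"],1).tolist(),round(d["score"],2)) for d in models.landmark_of(p,t)[:3]])
print(arm.read_time_s())
E
python3 b.py
```

```text
rest [376. 179. 474.] [-0.3   0.    0.96]
roller [([389.3, 188.2, 1.4], 0.86), ([630.6, 155.2, 2.1], 0.81), ([511.1, 179.6, 12.3], 0.72)]
roller_handle [([512.0, 180.0, 77.6], 0.89), ([547.0, 292.8, 72.3], 0.67), ([637.3, 154.0, 72.7], 0.67)]
rest [([512.8, 182.6, -0.3], 0.74), ([483.3, -231.3, 56.1], 0.6)]
rest_top [([510.0, 179.7, 48.6], 0.8)]
nest [ 351. -220.  474.] [-0.3   0.    0.95]
nest [([487.8, -199.0, -2.9], 0.83)]
strip_mid [([485.1, -232.7, 55.2], 0.57)]
strip_end1 [([435.4, -224.1, 55.7], 0.97), ([531.8, -240.4, 51.6], 0.72)]
strip_end2 [([435.4, -224.1, 55.7], 0.97), ([531.8, -240.4, 51.6], 0.72)]
4.9
```

```bash
cat > c.py <<'E'
from h import *
p=dict(np.load("rest.npz")); w=cloud(p)
near=lambda x,y,r:(np.hypot(w[...,0]-x,w[...,1]-y)<r)
def rect(m,l):
    pts=w[m][:,:2].astype(np.float32); r=cv2.minAreaRect(pts); print(l,m.sum(),np.round(r[0],1),np.round(r[1],1),round(r[2],1),"meanz",round(np.median(w[m][:,2]),1))
m=near(512,179,70); z=w[...,2]
rect(m&(z>105)&(z<120),"handle top"); rect(m&(z>50)&(z<60),"shoulder"); rect(m&(z>3)&(z<10),"foot"); 
v,u=np.where(m); a=p["img"][v.min():v.max(),u.min():u.max()]; A=cv2.resize(a,(400,int(400*a.shape[0]/a.shape[1])),interpolation=cv2.INTER_CUBIC)
p=dict(np.load("nest.npz")); w=cloud(p); z=w[...,2]; m=near(487,-207,110)
rect(m&(z>46),"plate deck"); rect(m&(z>56),"proud"); rect(m&(z>6)&(z<14),"nest")
v,u=np.where(m&(z>5)); a=p["img"][v.min():v.max(),u.min():u.max()]; B=cv2.resize(a,(400,int(400*a.shape[0]/a.shape[1])),interpolation=cv2.INTER_CUBIC)
H=max(len(A),len(B)); I=np.zeros((H,800,3),np.uint8); I[:len(A),:400]=A; I[:len(B),400:]=B
cv2.imwrite("pics/crop.png",I[:600])
E
python3 c.py
```

```text
handle top 390 [510.5 178.7] [23.6 24.6] 89.8 meanz 112.7
shoulder 426 [510.7 178.5] [54.8 51. ] 88.9 meanz 56.9
foot 1963 [508.8 177.6] [127.8 132.7] 59.1 meanz 7.3
plate deck 45462 [ 475.5 -223.8] [145.6 141.7] 84.4 meanz 401.2
proud 41022 [ 471.4 -218.6] [130.5 148. ] 0.6 meanz 404.7
nest 2140 [ 486.6 -201.5] [118.3 159.5] 84.5 meanz 11.3
```

View pics/crop.png

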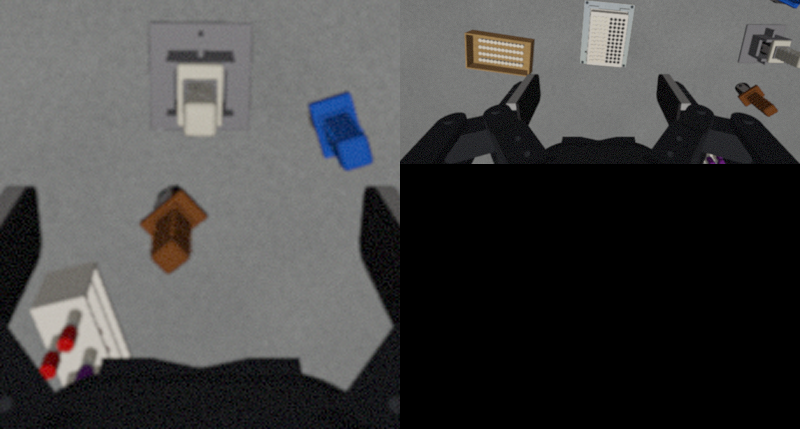

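The left crop shows the white roller upright in the grey rest at about (200,90). The blue and brown look-alikes stand free on the bench. The roller's 52 mm shoulder side runs along the picture's vertical, which is world x. Next I'll filter the geometry properly.

```bash
cat > c.py <<'E'
from h import *
def rect(w,m,l):
    pts=w[m][:,:2].astype(np.float32)
    if len(pts)<5: return print(l,len(pts))
    lo,hi=np.percentile(pts,[1,99],axis=0); pts=pts[((pts>=lo-1)&(pts<=hi+1)).all(1)]
    r=cv2.minAreaRect(pts); print(l,len(pts),np.round(r[0],1),np.round(r[1],1),round(r[2],1),"z",round(float(np.median(w[m][:,2])),1), "pca", round(np.degrees(np.arctan2(*np.linalg.svd(pts-pts.mean(0),full_matrices=0)[2][0][::-1])),2),"mean",np.round(pts.mean(0),1))
p=dict(np.load("rest.npz")); w=cloud(p); z=w[...,2]
m=np.hypot(w[...,0]-511,w[...,1]-179)<75
for a,b,l in ((108,118,"handle"),(53,60,"shoulder"),(44,51,"highwall"),(26,34,"lowwall"),(3,9,"foot")): rect(w,m&(z>a)&(z<b),l)
p=dict(np.load("nest.npz")); w=cloud(p); z=w[...,2]
m=np.hypot(w[...,0]-487,w[...,1]+205)<105
for a,b,l in ((45,64,"plate"),(56.8,64,"proud"),(52.3,56,"seated"),(7,14,"nest")): rect(w,m&(z>a)&(z<b),l)
E
python3 c.py
```

```text
handle 375 [510.5 178.7] [23.5 24.6] 89.6 z 112.8 pca -14.69 mean [509.8 178.4]
shoulder 386 [510.7 178.8] [35.2 50.9] 89.3 z 57.1 pca -9.07 mean [500.9 178.1]
highwall 167 [510.9 178.3] [55.1 52.3] 89.0 z 48.8 pca 17.82 mean [505.7 179. ]
lowwall 261 [499.8 178.6] [63.1 55.3] 0.2 z 31.3 pca -93.17 mean [506.6 179. ]
foot 1883 [507.8 176.6] [106.6  94.4] 0.2 z 7.2 pca 97.55 mean [499.5 178.2]
plate 4727 [ 486.7 -201.6] [ 83.5 123.5] 84.6 z 52.9 pca -4.94 mean [ 483.  -201.6]
proud 338 [ 484.5 -231.1] [ 11.8 105.8] 84.4 z 58.9 pca -5.39 mean [ 483.2 -232.9]
seated 2905 [ 486.3 -201.2] [ 79.8 121. ] 86.1 z 53.4 pca -5.38 mean [ 483.3 -199.6]
nest 2081 [ 486.1 -201.6] [118.2 158.6] 84.8 z 11.3 pca -38.34 mean [ 461.1 -205. ]
```

```bash
cat > d.py <<'E'
from h import *
arm.move_gripper(60)
X,Y=511,178.7
for yaw in (0,np.pi,-np.pi):
    o=down(yaw); q=arm.solve_ik([X,Y,62],o); q2=arm.solve_ik([483,-233,120],down(yaw-0.0925)); print(yaw,q,q2)
    if q is not None and q2 is not None: break
arm.move_pose([X,Y,200],o); arm.line_to([X,Y,135],rate=150)
print(arm.line_to([X,Y,62],rate=80,stop_force=8),arm.read_tcp_pos())
arm.move_gripper(10); print("width",arm.read_width(),arm.read_finger_force())
arm.line_to([X,Y,66],rate=30); print(arm.read_ft_force())
arm.line_to([X,Y,190],rate=150); print("w",arm.read_width(),arm.read_ft_force(),arm.read_tcp_pos())
for n in ("side","top"):
    p=eyes.camera(n); cv2.imwrite(f"pics/{n}1.png",p["img"][100:250,150:450] if n=="side" else p["img"])
    for t in ("roller","roller_handle"): print(n,t,[(np.round(d["at"],1).tolist(),round(d["score"],2)) for d in models.landmark_of(p,t)[:4]])
print(arm.read_time_s())
E
python3 d.py
```

```text
0 [ 2.37238195e-01  5.53466727e-02  2.02759243e+00 -4.44089210e-16
  1.05865355e+00  2.37238195e-01] [-5.49588209e-01 -2.99526186e-02  2.00456830e+00 -4.44089210e-16
  1.16697697e+00 -4.57088209e-01]
False [511.55056118 178.83614672  62.63471133]
width 25.739713599158367 59.43543612957001
[ 0.48195575  0.88689664 -2.20444726]
w 25.122544393308228 [ 0.04680802 -0.01533236 -1.2863349 ] [510.18816902 178.48438243 188.56536224]
side roller [([633.0, 156.5, -0.7], 0.93), ([511.8, 174.8, 139.9], 0.92), ([392.2, 186.8, 2.4], 0.81), ([545.3, 299.7, -0.6], 0.57)]
side roller_handle [([511.1, 182.3, 209.8], 0.9), ([541.4, 293.1, 74.3], 0.75), ([634.7, 157.4, 71.8], 0.71), ([392.3, 180.3, 76.8], 0.62)]
top roller []
top roller_handle [([629.7, 155.5, 69.4], 0.79)]
10.9333
```

```bash
cat > e.py <<'E'
from h import *
a=np.radians(-5.3); d=np.array([np.cos(a),np.sin(a)]); M=np.array([483.6,-233.0]); o=down(a)
P=lambda s,z:[*(M+s*d),z]
arm.move_pose(P(-50,170),o); arm.hold(.3); f0=arm.read_ft_force(); print("f0",f0)
print(arm.line_to(P(-50,99),rate=25,stop_force=22)); t=arm.read_tcp_pos(); f=arm.read_ft_force()-f0; print(t,f)
z=t[2]
for s in range(-45,56,5):
    arm.line_to(P(s,z),rate=30); f=arm.read_ft_force()-f0; t=arm.read_tcp_pos(); print(s,round(z,2),np.round(t,1),np.round(f,1))
    z+=float(np.clip((f[2]-25)*0.04,-.6,.6)); z=max(z,97)
    if f[2]>70: break
print(arm.read_width(),arm.read_time_s())
E
python3 e.py
```

```text
f0 [-0.23633739  1.0917311  -1.12120513]
False
[ 436.96675877 -229.13560217  103.8805012 ] [-0.3402074   4.75077139 17.98314433]
-45 103.88 [ 439.  -229.2  104.3] [-0.5 -1.3  4.9]
-40 103.28 [ 444.2 -229.8  104.2] [-1.4 -1.2  7.3]
-35 102.68 [ 449.4 -230.3  104.1] [-1.4 -0.5  9.4]
-30 102.08 [ 455.1 -230.9  104. ] [ 0.1  0.2 11.4]
-25 101.54 [ 460.1 -231.4  104. ] [-1.6  0.  14.3]
-20 101.11 [ 465.5 -232.   104. ] [-1.8  0.2 14.9]
-15 100.71 [ 470.6 -232.5  104. ] [-1.7  1.9 15.8]
-10 100.34 [ 475.7 -233.   103.9] [-2.2  0.8 17.4]
-5 100.03 [ 481.2 -233.6  103.9] [-0.9  1.3 17. ]
0 99.72 [ 485.8 -234.   103.9] [-3.3  1.3 19. ]
5 99.47 [ 491.6 -234.6  103.9] [-0.7  1.6 18.1]
10 99.2 [ 496.4 -235.   103.8] [-1.3  1.7 19.6]
15 98.98 [ 501.8 -235.5  103.8] [-0.6  1.3 19.9]
20 98.78 [ 506.8 -236.   103.9] [-1.3  1.7 20.4]
25 98.6 [ 511.3 -236.5  103.8] [-3.4  2.  21.9]
30 98.47 [ 516.9 -237.1  103.8] [-1.   1.8 20.4]
35 98.29 [ 521.3 -237.5  103.8] [-3.9  2.4 23.6]
40 98.23 [ 527.2 -238.   103.8] [-0.2  1.2 21.3]
45 98.08 [ 532.7 -238.6  103.8] [ 0.9  0.9 19.5]
50 97.86 [ 538.1 -239.1  103.6] [ 2.6  1.5 18.4]
55 97.6 [ 543.3 -239.5  102.1] [ 5.4  0.2 12.6]
25.554047337748756 22.475
```

```bash
cat > f.py <<'E'
from h import *
a=np.radians(-5.3); d=np.array([np.cos(a),np.sin(a)]); M=np.array([483.6,-233.0])
P=lambda s,z:[*(M+s*d),z]
arm.line_to(P(47,98),rate=30)
for s in (20,-10,-35,-52): arm.line_to(P(s,97.5),rate=40); print(s,np.round(arm.read_tcp_pos(),1),np.round(arm.read_ft_force(),1))
arm.line_to(P(-52,185),rate=100); arm.line_to([430,-100,200],rate=200)
p=eyes.camera("side"); np.savez("n2.npz",**p); cv2.imwrite("pics/s2.png",cv2.resize(p["img"][80:330,230:400],None,fx=3,fy=3,interpolation=cv2.INTER_CUBIC)[:600])
cv2.imwrite("pics/s2.png",cv2.resize(p["img"][90:330,220:420],None,fx=2.5,fy=2.5,interpolation=cv2.INTER_CUBIC))
print([ (np.round(x["at"],1).tolist(),round(x["score"],2)) for x in models.landmark_of(p,"roller")[:3]])
w=cloud(p); q=np.radians(-5.3); s=(w[...,:2]-M)@d; n=(w[...,:2]-M)@np.array([-d[1],d[0]]); z=w[...,2]
for l,c in (("strip",0),("seated",9),("seated2",18)):
    print(l,[round(float(np.nanmedian(z[(abs(n-c)<3)&(abs(s-k)<4)&(z>45)])),1) for k in np.arange(-49.5,50,9)])
print(arm.read_width(),arm.read_time_s())
E
python3 f.py
```

```text
20 [ 507.9 -236.4  103.7] [ 0.7  2.5 20.8]
-10 [ 478.1 -233.6  103.7] [ 1.2  3.9 21.6]
-35 [ 453.2 -231.3  103.7] [ 0.3  4.5 21.7]
-52 [ 436.2 -229.7  103.7] [-0.2  5.1 23.3]
[([429.0, -105.0, 150.7], 0.62), ([632.0, 154.7, -3.4], 0.57), ([389.8, 187.0, -1.0], 0.55)]
strip [52.7, 52.0, 53.6, 53.1, 54.9, 52.3, 53.7, 52.0, 52.8, 53.6, 52.4, 53.3]
seated [54.2, 53.1, 54.9, 53.8, 55.5, 54.4, 54.5, 53.9, 54.5, 53.3, 53.5, 53.4]
seated2 [53.1, 54.5, 54.2, 54.1, 54.4, 53.8, 54.1, 53.3, 54.2, 55.4, 53.4, 53.4]
25.200654422952592 27.8833
```

View pics/s2.png

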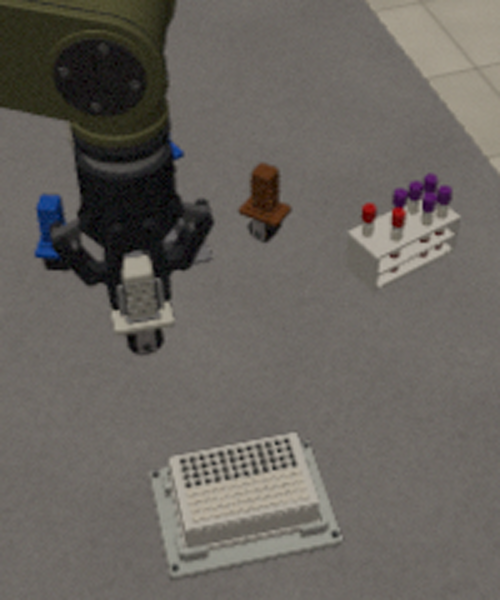

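The strip now reads level with the seated strips at all twelve caps (52.0–54.9 mm against 53.1–55.5 mm). The picture shows the roller held at (145,300). Before placing it I'll check the wheel's position in the grip above the rest.

```bash
cat > g.py <<'E'
from h import *
X,Y=511,178.7
arm.move_pose([X,Y,200],down(0)); arm.hold(.3); t=arm.read_tcp_pos()
for dx,dy in ((0,0),(-25,-20)):
    arm.line_to([X+dx,Y+dy,200],rate=100); arm.hold(.2); t=arm.read_tcp_pos(); p=eyes.camera("side")
    for n in ("roller","roller_handle"):
        print(n,[np.round(np.array(x["at"])-t,1).tolist() for x in models.landmark_of(p,n) if x["at"][2]>110])
w=cloud(p)-t; m=(abs(w[...,0])<35)&(abs(w[...,1])<30)&(w[...,2]<4)&(w[...,2]>-60)
for zc in range(-54,4,6):
    k=m&(abs(w[...,2]-zc)<3); 
    if k.sum()>3: print(zc,k.sum(),"y5 %.1f"%np.percentile(w[k][:,1],10),"x",np.round(np.percentile(w[k][:,0],[3,97]),1))
v,u=np.where(m); cv2.imwrite("pics/grip.png",cv2.resize(p["img"][v.min()-60:v.max()+20,u.min()-40:u.max()+40],None,fx=4,fy=4,interpolation=cv2.INTER_CUBIC)[:600,:800])
print(arm.read_time_s())
E
python3 g.py
```

```text
roller [[-0.1, -1.6, -50.9]]
roller_handle [[0.7, 5.2, 22.9]]
roller [[-0.5, -2.6, -51.0]]
roller_handle [[0.6, 3.7, 20.7]]
-48 6 y5 -11.3 x [-10.7   6.2]
-42 15 y5 -14.3 x [-13.1  11.7]
-36 21 y5 -15.8 x [-15.9  12.5]
-30 23 y5 -16.9 x [-15.7  13.2]
-24 25 y5 -16.7 x [-14.  13.]
-18 12 y5 -16.7 x [-9.6  7.4]
-12 31 y5 -16.6 x [-25.7  21.7]
-6 88 y5 -16.7 x [-25.8  24.4]
0 29 y5 -11.3 x [-20.   20.6]
30.7167
```

View pics/grip.png

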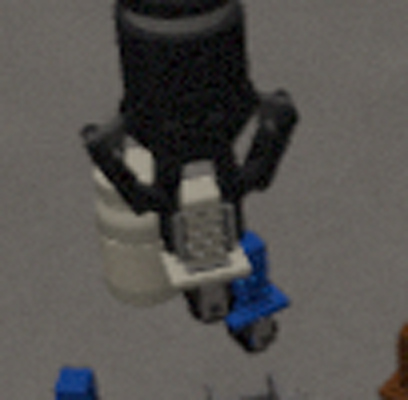

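The landmark offsets match those from before rolling, so the roller hasn't shifted or tilted in the grip. I'll place it now.

```bash
cat > i.py <<'E'
from h import *
X,Y=511,178.7
arm.line_to([X,Y,200],down(0),rate=100); arm.hold(.2); arm.line_to([X,Y,115],rate=120)
print(arm.line_to([X,Y,60.5],rate=35,stop_force=7),arm.read_tcp_pos(),arm.read_ft_force())
arm.move_gripper(55); arm.hold(.2)
arm.line_to([X,Y,200],rate=120); arm.move_pose([X-110,Y-60,330],down(np.pi/2)); arm.hold(.3)
p=eyes.camera("side"); cv2.imwrite("pics/end.png",cv2.resize(p["img"][90:330,220:420],None,fx=2.5,fy=2.5))
for n in ("roller","roller_handle"): print(n,[np.round(x["at"],1).tolist() for x in models.landmark_of(p,n)[:4]])
w=cloud(p); m=np.hypot(w[...,0]-511,w[...,1]-179)<40; print("top z",np.nanpercentile(w[m][:,2],99), arm.read_time_s())
E
python3 i.py
```

```text
True [510.95587989 178.67802366  62.74811704] [-0.48051198  0.93716264  5.00941667]
roller [[632.4, 155.9, -3.7], [389.6, 185.9, -1.5], [514.6, 175.5, 12.2], [481.4, 397.3, 1.9]]
roller_handle [[631.8, 158.1, 72.8], [511.7, 181.4, 84.6], [395.4, 182.7, 73.0], [435.1, -228.7, 56.0]]
top z 114.22084852540621 37.425
```

View pics/end.png

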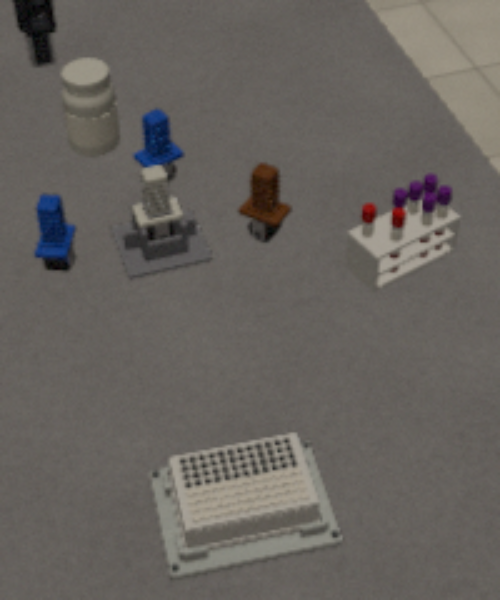

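The picture shows the roller upright in its rest at (157,205), the strip level at (250,510) and the bystanders where they were. I'm handing the job in.

```bash
python3 -c "
from rig import arm
print(arm.close_job())"
```

```text
the job is handed in; nothing more can be done
None
```

I rolled all twelve caps level with the strips beside them, put the roller back upright in its rest, and handed the job in at about 37 s; the hand-in call returned no verdict, so my only check is the final camera pictures.

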